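Preset the spigot dampers of two plenum boxes

ROBOT

A 7-joint arm with a two-finger parallel gripper is mounted at the origin on the work surface. World frame = base frame: x ahead of the robot, y to its left, z up, the work surface at z = 0. Lengths are in m, angles in rad, forces in N, time in s.
With the tool pointing down it reaches from about 0.4 to 0.875 m from the base axis. Payload 19.3 kg.
Tool frame: the origin (TCP) lies midway between the tips of the shut fingers; the grasp point (between the pads) lies bot.grip_point_offset behind it (bot.grip_point_offset is the distance from the TCP to the grasp point, in m); z points along the fingers, y is the direction in which the jaws open and shut (so a half turn about z gives the same grasp; the last joint's range is limited). The gripper opens to 85 mm and grips with 20 to 120 N. Pads are 22 mm wide; open, the fingers measure 114 mm over their backs; the gripper's body (76 mm by 85 mm) begins 54 mm behind the grasp point. The pads swing forward as they close: fully open they stand 13 mm farther back than shut.
Start: joints at [-1.237, 0.521, -0.036, 1.599, 0.021, 1.021, -0.113], TCP at [0.246, 0.575, 0.231] pointing down, gripper open.
Joint ranges: [-2.91, 2.91], [-0.3, 2.13], [-1.5, 1.42], [0.17, 2.43], [-1.26, 4.41], [0.16, 1.93], [-2.52, 2.52]. Speed limits (rad/s): [1.89, 1.89, 2.39, 2.39, 3.01, 3.01, 3.01].

INTERFACE

Orientations are given as [roll, pitch, yaw] about the fixed x, y, z axes, in that order (R = Rz(yaw) Ry(pitch) Rx(roll)).
In Python, from workcell import bot gives the robot as it stands.
- The arm moves only by the tool servo_tool, never from a script. Its argument "rows" is a list that holds one entry, the list of rows, each a list of 6 numbers: the shift along the tool's x, y, z in cm, then the turn, a rotation vector about the tool's x, y, z in degrees. A call has 1 to 5 rows; each row shifts and turns the commanded pose from where the row before left it, along the tool's axes as they then stand; what a row does not reach is not made up. A row lasts 1/8 s, in which the tool goes at most 62.5 mm and 10.7 degrees, less where a joint would pass 70% of its speed; a pose out of reach is approached as far as the arm can. A call is refused whole if a number of a shift passes 6.25 or a number of a turn 10.7, either way. A call with a gripper value outside its range is refused whole. "grip" is the opening, from -1 (shut) to 1 (fully open), so that 0 is half open, set as the call begins (left out, the last holds). The fingers move at their own pace and stop on an object; "squeeze" is the grip in N (left out, the last holds). Time passes only in rows, so rows that do not move let the fingers close. It gives the time, the measured TCP pose, the force and the opening at its end, in the units of the state.
- bot.observe(): the state, without advancing time (a new reading comes with each control period).
- bot.grab_frame(name): name is "scene" or "top" or "wrist"; returns a dict with "image" (400x640x3 uint8, red, green, blue), "K" (3x3 intrinsics, pixels), "R" (3x3) and "t" (3): a world point X has camera coordinates R X + t; the wrist camera has in their place "mount" (4x4, takes a point from camera to tool coordinates, whose origin is the TCP and whose axes are the flange's). Camera axes: x right, y down, z forward; pixel columns grow to the right and rows downward; lengths in m; the calibration is good to about 2 mm. The wrist camera is an equidistant fisheye: a pixel r from the principal point sees the ray r / f radians off the axis. A picture is of the moment at which its call begins: read the wrist's pose just before it. There is no depth.
- bot.job_done(): hands the job in, once; it reports no verdict.
The state is a dict: "clock": time; "qpos": joint angles; "qd": joint speeds; "joint_efforts": joint torques, N m; "position": TCP position; "tool_rot": TCP orientation; "force": force on the tool from outside, world axes, zero at the start; "moment": the same for the moment, N m; "grip_width": finger opening in m.
Only numpy, scipy, OpenCV 4.12 (cv2) and the standard library are available. Lean on these libraries where they do the work, as an engineer would, in place of code of your own. Each camera call takes 0.05 s, during which the arm holds its last target.

TASK

Set the dampers of the two plenum boxes on the bench, ready for fitting: with a fingertip push the lever on the box with the wide spigot round until that damper is fully open (lever in line with the spigot, against its stop), and push the lever on the narrow-spigot box to half open (45 degrees, over the middle mark of its plate). Push gently: do not pinch the levers, shift or lift the boxes, or disturb the things lying around, and finish clear of everything.

Things in the scene. Friction and masses are not known exactly. Their poses are not given: they have to be found in the camera images.
- wide_box: loose galvanised box on its open face, in mm 180 deep (x), 240 wide (y), 190 high, about 3 kg; origin: centre of its underside. A round spigot 160 across sticks out 200 from its -x face (robot's side), axis 90 above the bench. On the spigot a bracket carries the quadrant plate and, 2 mm over it, the lever, both higher than the box
- wide_pivot (a point): on the lever's vertical pivot axis at mid height of the arm, 211 mm above the bench, 180 mm ahead (-x) of the wide box's origin. The plate is a 90 degree sector of 62 mm radius round it, from the box's -x to its -y, with 12 mm end tabs at the rim and marks at 0, 45 and 90 degrees; beyond its rim there is 30 mm free under the arm
- wide_lever_end (a point): centre of the rounded outer end of the wide box's lever, 110 mm from the pivot axis (the arm ends 8 farther out), at mid height of the arm. A wing nut stands 14 above the arm on its inner half, within 60 of the axis
- wide_lever (a joint): dark steel lever of the wide box, rad: 0 = fully open, in line with the spigot, pointing to the box's -x, on a stop; 1.571 = shut, pointing to the box's -y, on a stop; 0.785 = half open, over the middle mark. Grows counter-clockwise from above. Arm (mm) 16 wide, 12 high, underside 205 above the bench. Stiff: 0.12 N m (1.5 N near its end); stays where left
- narrow_box: loose galvanised box on its open face, in mm 200 deep (x), 200 wide (y), 140 high, about 2 kg; origin: centre of its underside. A round spigot 100 across sticks out 160 from its -x face (robot's side), axis 70 above the bench. On the spigot a bracket carries the quadrant plate and, 2 mm over it, the lever, both higher than the box
- narrow_pivot (a point): on the lever's vertical pivot axis at mid height of the arm, 161 mm above the bench, 165 mm ahead (-x) of the narrow box's origin. The plate is a 90 degree sector of 55 mm radius round it, from the box's -x to its -y, with 12 mm end tabs at the rim and marks at 0, 45 and 90 degrees; beyond its rim there is 30 mm free under the arm
- narrow_lever_end (a point): centre of the rounded outer end of the narrow box's lever, 100 mm from the pivot axis (the arm ends 8 farther out), at mid height of the arm. A wing nut stands 14 above the arm on its inner half, within 60 of the axis
- narrow_lever (a joint): dark steel lever of the narrow box, rad: 0 = fully open, in line with the spigot, pointing to the box's -x, on a stop; 1.571 = shut, pointing to the box's -y, on a stop; 0.785 = half open, over the middle mark. Grows counter-clockwise from above. Arm (mm) 16 wide, 12 high, underside 155 above the bench. Stiff: 0.12 N m (1.5 N near its end); stays where left
- tape_roll: bystander: roll of metal foil tape lying flat on top of the narrow box, 104 mm across, 48 high; origin at the centre of its underside
- tape_measure: bystander: pocket tape measure, 62 by 34 by 58 mm high, standing on top of the wide box; origin at the centre of its underside
- mastic_tub: bystander: tub of duct sealant, 94 mm across, 95 high, on the bench to the left; origin at the centre of its underside
- screwdriver: bystander: screwdriver lying on the bench to the right, about 200 mm long; origin under its middle

How it is judged:
At the end, for the whole second after the job is handed in: the wide box's lever is within 0.08 rad (4.6 degrees) of fully open, the narrow box's lever within 0.12 rad (7 degrees) of half open (0.785 rad), so that the arm still covers the middle mark, both at rest, each lever's pivot within 25 mm of where it was (value of joint wide_lever below 0.08 rad and value of joint narrow_lever between 0.6654 and 0.9054 rad and velocity of joint wide_lever between -0.05 and 0.05 rad/s and velocity of joint narrow_lever between -0.05 and 0.05 rad/s and distance of each of wide_pivot, narrow_pivot from where it was at the start of the episode below 0.025 m); the robot touches nothing.
It fails at once if a plenum box is shoved or lifted (its lever's pivot moves over 25 mm, or the box tilts over 0.1 rad) (distance of any of wide_pivot, narrow_pivot from where it was at the start of the episode above 0.025 m or angle between any of wide_box, narrow_box's own z axis and vertical above 0.1 rad).
It fails at once if a lever is pinched, or pushed harder than 30 N (contact force between the fingers and wide_lever above 30 N or contact force between the fingers and narrow_lever above 30 N).
It fails at once if a bystander is disturbed (moved over 30 mm) (distance of any of tape_roll, tape_measure, mastic_tub, screwdriver from where it was at the start of the episode above 0.03 m).
It also fails if it takes over 61 s, if anything falls off the work surface, if the arm or the gripper's body presses on something with over 40 N, if the wrist force passes 120 N, or if a joint passes its speed limit or range.

## Working session

There is one attempt and no reset: what is moved stays moved. The work goes in short steps, Python scripts to look and compute and a tool call to move; the robot and the scene stay as the last step left them, time stands still between calls to the robot, and variables do not carry over. Pictures are saved under pics/ and viewed, and the job is handed in when it is done.

Besides the shell and the picture viewer there is one more tool, called after ">>>" in YAML: its name, and indented under it one key for each argument. servo_tool: Moves the arm, as the interface text tells. Its arguments: {"type":"object","properties":{"rows":{"type":"array"},"grip":{"type":"number"},"squeeze":{"type":"number"}},"required":["rows"]}

```bash
mkdir -p pics; ls
python3 - <<'E'
from workcell import bot
import cv2,numpy as np,pickle
s=bot.observe();print({k:np.round(v,3) for k,v in s.items()}, bot.grip_point_offset)
for n in ["scene","top","wrist"]:
    f=bot.grab_frame(n);pickle.dump(f,open(f"pics/{n}0.pkl","wb"));cv2.imwrite(f"pics/{n}0.png",f["image"][:,:,::-1]);print(n,{k:np.round(f[k],3).tolist() for k in f if k!="image"})
E
```

```text
pics
{'clock': np.float64(0.0), 'qpos': array([-1.237,  0.522, -0.036,  1.6  ,  0.021,  1.021, -0.113]), 'qd': array([ 0.   ,  0.   ,  0.   ,  0.002, -0.   , -0.002, -0.001]), 'joint_efforts': array([-1.0000e-03, -9.2712e+01,  1.9790e+00, -3.6992e+01,  1.8000e-02,
        8.0000e-03,  0.0000e+00]), 'position': array([0.245, 0.574, 0.231]), 'tool_rot': array([-3.14 ,  0.   ,  2.738]), 'force': array([-0.012, -0.812, -0.027]), 'moment': array([ 0.001, -0.033, -0.042]), 'grip_width': np.float64(0.086)} 0.0187
scene {'K': [[364.278, 0.0, 319.074], [0.0, 364.278, 194.49], [0.0, 0.0, 1.0]], 'R': [[-0.775, 0.632, -0.005], [0.457, 0.555, -0.695], [-0.437, -0.541, -0.719]], 't': [0.436, -0.121, 1.553]}
top {'K': [[484.299, 0.0, 323.565], [0.0, 484.299, 202.252], [0.0, 0.0, 1.0]], 'R': [[0.024, -1.0, -0.006], [-0.992, -0.023, -0.121], [0.121, 0.009, -0.993]], 't': [-0.017, 0.583, 1.504]}
wrist {'K': [[309.707, 0.0, 318.281], [0.0, 309.707, 196.695], [0.0, 0.0, 1.0]], 'mount': [[-0.001, -0.966, -0.26, 0.066], [1.0, -0.001, -0.001, 0.0], [0.001, -0.26, 0.966, -0.144], [0.0, 0.0, 0.0, 1.0]]}
```

View pics/top0.png

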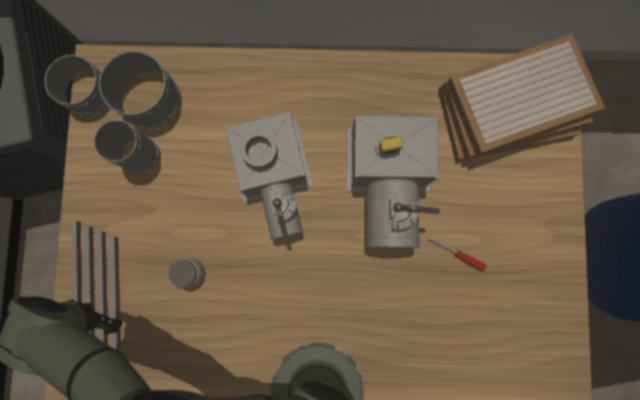

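View pics/scene0.png

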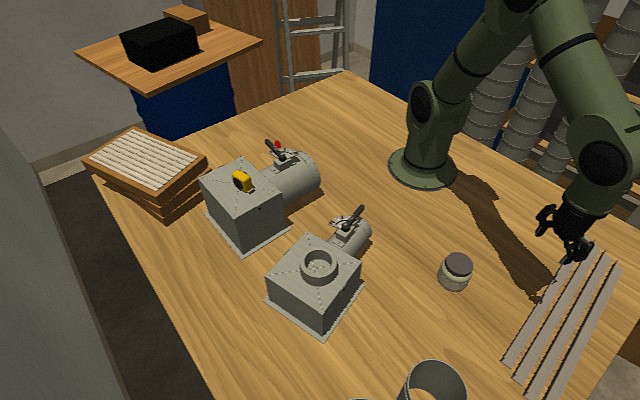

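View pics/wrist0.png

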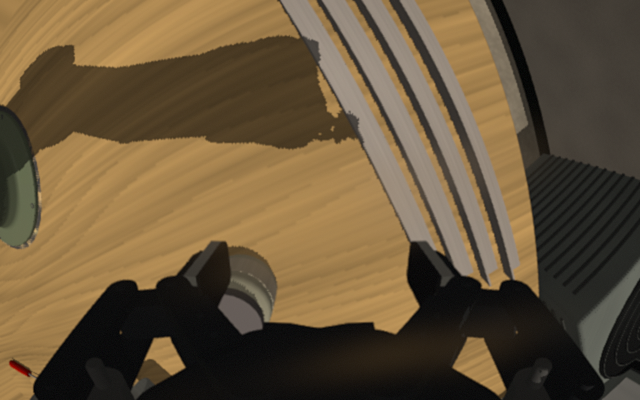

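Run:
```python
import cv2
im=cv2.imread("pics/top0.png")
cv2.imwrite("pics/z1.png",cv2.convertScaleAbs(cv2.resize(im[100:260,220:460],None,fx=3.3,fy=3.3,interpolation=cv2.INTER_CUBIC),alpha=1.8))
im=cv2.imread("pics/scene0.png")
cv2.imwrite("pics/z2.png",cv2.convertScaleAbs(cv2.resize(im[125:265,230:390],None,fx=4,fy=4,interpolation=cv2.INTER_CUBIC),alpha=1.5))
```

```text
(no output)
```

View pics/z1.png

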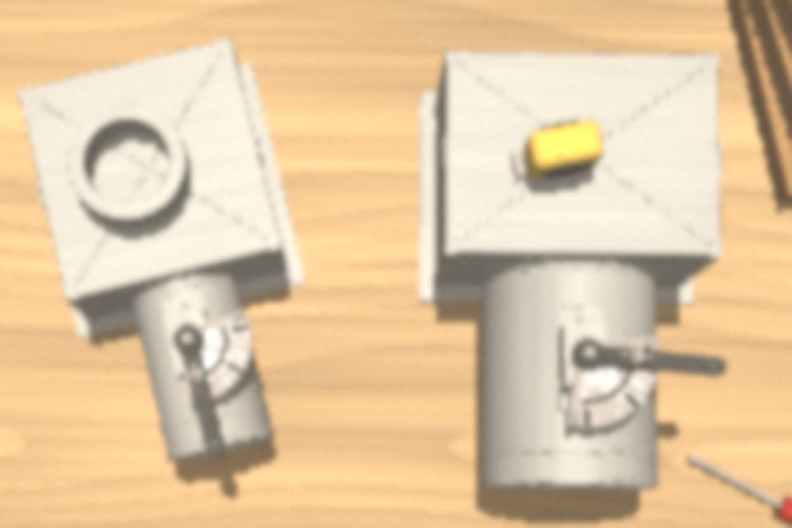

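View pics/z2.png

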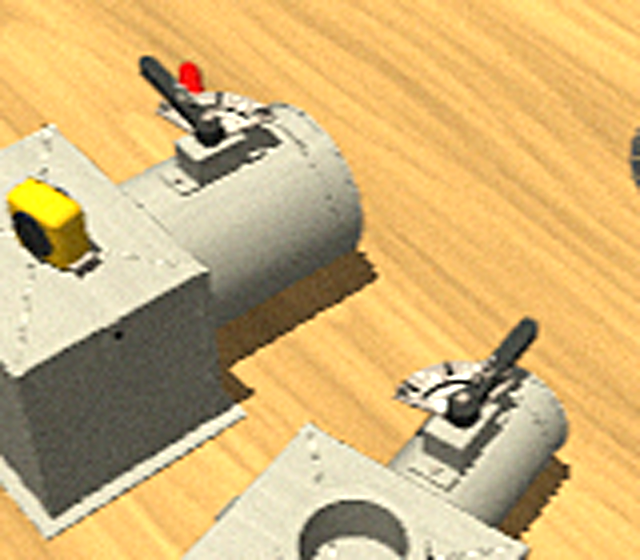

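```bash
cat > h.py <<'E'
import pickle,numpy as np,cv2
def ray(f,u,v,z):
    K,R,t=map(np.array,(f["K"],f["R"],f["t"]))
    d=R.T@np.linalg.inv(K)@[u,v,1]; c=-R.T@t
    return c+d*(z-c[2])/d[2]
def proj(f,X):
    K,R,t=map(np.array,(f["K"],f["R"],f["t"])); p=K@(R@np.array(X)+t); return p[:2]/p[2]
E
python3 - <<'E'
from h import *
f=pickle.load(open("pics/top0.pkl","rb")); g=pickle.load(open("pics/scene0.pkl","rb"))
T=lambda u,v,z:ray(f,220+u/3.3,100+v/3.3,z).round(4)
S=lambda u,v,z:ray(g,230+u/4,125+v/4,z).round(4)
print("wide corners",[T(*p,.19)[:2] for p in [(445,53),(718,56),(718,256),(447,252)]])
print("narrow corners",[T(*p,.14)[:2] for p in [(20,92),(230,40),(282,247),(75,300)]])
print("wp",T(590,350,.228),S(210,128,.22),"wtip",T(724,366,.211),S(146,60,.211))
print("np",T(187,336,.178),S(462,403,.17),"ntip",T(210,452,.161),S(533,322,.161))
print("tub",ray(f,186,273,.095),"wnarr")
E
```

```text
wide corners [array([ 0.8202, -0.0895]), array([ 0.8229, -0.3306]), array([ 0.6438, -0.3298]), array([ 0.6418, -0.0942])]
narrow corners [array([0.7902, 0.296 ]), array([0.8435, 0.1053]), array([0.6519, 0.052 ]), array([0.5992, 0.237 ])]
wp [ 0.5544 -0.2134  0.228 ] [ 0.5603 -0.2011  0.22  ] wtip [ 0.5454 -0.3297  0.211 ] [ 0.5442 -0.3271  0.211 ]
np [0.5643 0.1309 0.178 ] [0.5679 0.1354 0.17  ] ntip [0.4644 0.1089 0.161 ] [0.4617 0.1041 0.161 ]
tub [0.35249078 0.40462036 0.095     ] wnarr
```

```bash
cat >> h.py <<'E'
from scipy.spatial.transform import Rotation as Ro
def delta(x,y,z,yaw):
    from workcell import bot
    s=bot.observe(); R=Ro.from_euler("xyz",s["tool_rot"]); T=Ro.from_euler("xyz",[np.pi,0,yaw])
    d=R.inv().apply(np.array([x,y,z])-s["position"])*100
    print("clock",s["clock"],"pos",s["position"].round(4),"rot",s["tool_rot"].round(3),"F",s["force"].round(2))
    print("shift cm",d.round(2),"turn deg",np.degrees((R.inv()*T).as_rotvec()).round(2))
E
python3 - <<'E'
from h import *
delta(.465,.145,.25,1.848)
E
```

```text
clock 0.15 pos [0.2455 0.5745 0.2308] rot [-3.141  0.     2.738] F [-0.21  0.28 -0.58]
shift cm [-37.06 -30.87  -1.89] turn deg [-4.000e-02  3.000e-02  5.098e+01]
```

>>> servo_tool:
  rows:
    - [[-2.5,-2,-0.6,0,0,0],[-4,-3.3,-0.6,0,0,0],[-4,-3.3,-0.6,0,0,0],[-4,-3.3,0,0,0,0],[-4,-3.3,0,0,0,0]]
  grip: -1
  squeeze: 20

```text
clock: 0.78
position: [0.3565, 0.3606, 0.2493]
tool_rot: [3.141, 0.0, 2.738]
force: [1.6, -1.2, -0.1]
grip_width: -0.0001
```

>>> servo_tool:
  rows:
    - [[-4,-3.3,0,0,0,0],[-4,-3.3,0,0,0,0],[-4,-3.3,0,0,0,0],[-4,-3.3,0,0,0,0],[-2.5,-2.4,0,0,0,0]]

```text
clock: 1.4
position: [0.4656, 0.1439, 0.2493]
tool_rot: [-3.141, 0.0, 2.736]
force: [-0.3, 0.3, -0.4]
grip_width: 0.0001
```

>>> servo_tool:
  rows:
    - [[0,0,0,0,0,10.2],[0,0,0,0,0,10.2],[0,0,0,0,0,10.2],[0,0,0,0,0,10.2],[0,0,0,0,0,10.2]]

```text
clock: 2.02
position: [0.4647, 0.1461, 0.2492]
tool_rot: [-3.141, 0.0, 1.842]
force: [1.1, 0.3, -0.4]
grip_width: -0.0004
```

Run:
```python
from h import *
from workcell import bot
delta(.465,.145,.25,1.848)
s=bot.observe();print(s["grip_width"])
for n in ["wrist","top"]:
    f=bot.grab_frame(n);f["s"]=s;pickle.dump(f,open(f"pics/{n}1.pkl","wb"));cv2.imwrite(f"pics/{n}1.png",f["image"][:,:,::-1])
```

```text
clock 2.025 pos [0.4647 0.1461 0.2492] rot [-3.141  0.     1.842] F [ 1.1   0.27 -0.42]
shift cm [-0.11 -0.   -0.08] turn deg [-0.01  0.   -0.36]
-0.00036420380206409256
```

View pics/wrist1.png

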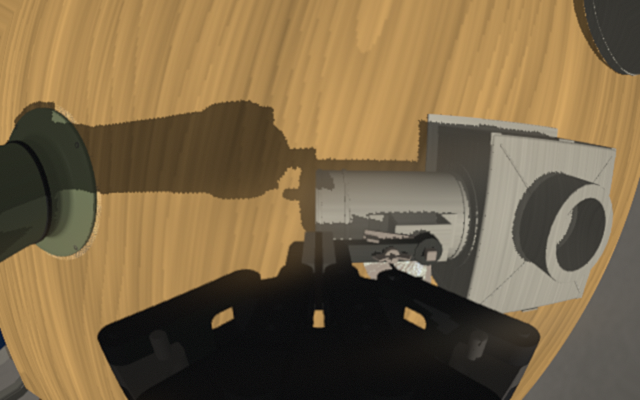

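View pics/top1.png

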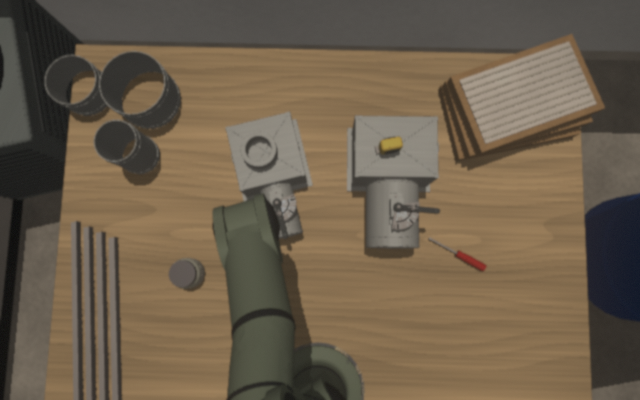

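```bash
cat >> h.py <<'E'
def wray(f,u,v,z):
    K=f["K"];M=f["mount"];s=f["s"]
    a=np.array([(u-K[0][2])/K[0][0],(v-K[1][2])/K[1][1]]);r=np.hypot(*a)
    d=np.r_[np.sin(r)*a/r,np.cos(r)]
    R=Ro.from_euler("xyz",s["tool_rot"]).as_matrix()
    d=R@(M[:3,:3]@d); c=s["position"]+R@M[:3,3]
    return c+d*(z-c[2])/d[2]
E
python3 - <<'E'
from h import *
f=pickle.load(open("pics/wrist1.pkl","rb"))
im=cv2.convertScaleAbs(cv2.resize(f["image"][160:300,280:460,::-1],None,fx=4,fy=4,interpolation=cv2.INTER_CUBIC),alpha=2)
cv2.imwrite("pics/z3.png",im)
for p in [(430,248,.18),(430,248,.167),(492,132,.14),(612,150,.14),(471,305,.14),(580,298,.14)]: print(p,wray(f,*p).round(4))
E
```

```text
(430, 248, 0.18) [0.5584 0.137  0.18  ]
(430, 248, 0.167) [0.5652 0.1326 0.167 ]
(492, 132, 0.14) [0.6005 0.244  0.14  ]
(612, 150, 0.14) [0.7859 0.2919 0.14  ]
(471, 305, 0.14) [0.6569 0.0705 0.14  ]
(580, 298, 0.14) [0.8463 0.1009 0.14  ]
```

View pics/z3.png

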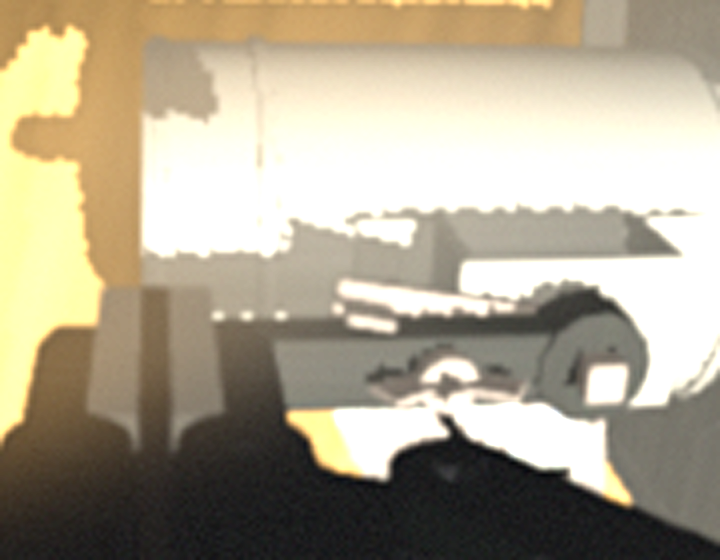

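>>> servo_tool:
  rows:
    - [[0,0,2,0,0,-0.4],[0,0,2.5,0,0,0],[0,0,2.5,0,0,0],[0,0,2,0,0,0],[0,0,1.1,0,0,0]]

```text
clock: 2.75
position: [0.4645, 0.146, 0.1474]
tool_rot: [-3.141, 0.0, 1.858]
force: [0.9, 0.4, 0.0]
grip_width: 0.0001
```

>>> servo_tool:
  rows:
    - [[-0.6,0,0,0,0,0],[-0.6,0,0,0,0,0],[-0.4,0,0,0,0,0],[-0.2,0,0,0,0,0],[-0.1,0,0,0,0,0]]

```text
clock: 3.38
position: [0.4702, 0.1278, 0.1485]
tool_rot: [3.141, -0.0, 1.855]
force: [-1.4, -0.1, 0.0]
grip_width: -0.0001
```

Run:
```python
from h import *
from workcell import bot
delta(.465,.145,.148,1.848)
s=bot.observe();print(s["grip_width"])
for n in ["scene","wrist"]:
    f=bot.grab_frame(n);f["s"]=s;pickle.dump(f,open(f"pics/{n}2.pkl","wb"))
    im=f["image"][160:260,280:420] if n=="scene" else f["image"][160:300,250:460]
    cv2.imwrite(f"pics/{n}2.png",cv2.convertScaleAbs(cv2.resize(im[:,:,::-1],None,fx=3.6,fy=3.6,interpolation=cv2.INTER_CUBIC),alpha=1.8))
```

```text
clock 3.375 pos [0.4702 0.1278 0.1485] rot [ 3.141 -0.     1.855] F [-1.37 -0.12  0.03]
shift cm [ 1.8  -0.02  0.05] turn deg [ 0.02 -0.01  0.38]
-0.00011117190297164094
```

View pics/wrist2.png

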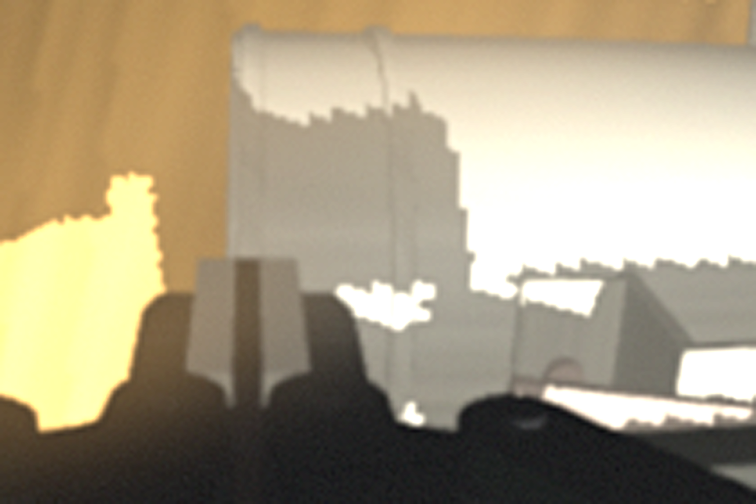

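View pics/scene2.png

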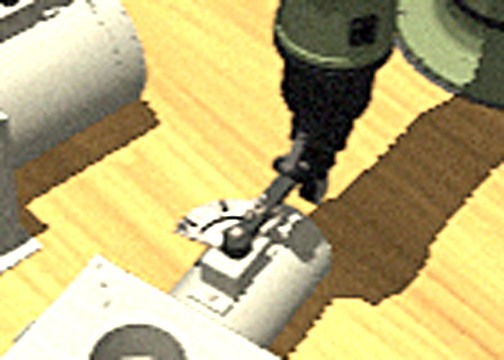

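>>> servo_tool:
  rows:
    - [[-0.2,0,0,0,0,0],[-0.2,0,0,0,0,0],[-0.3,-0.05,0,0,0,-2],[-0.64,-0.1,0,0,0,-4],[-0.64,-0.1,0,0,0,-4]]

```text
clock: 4.1
position: [0.4739, 0.1081, 0.1482]
tool_rot: [-3.141, -0.0, 2.033]
force: [-1.6, 1.2, 0.5]
grip_width: -0.0002
```

>>> servo_tool:
  rows:
    - [[-0.64,-0.1,0,0,0,-4],[-0.64,-0.1,0,0,0,-4],[-0.64,-0.1,0,0,0,-4],[-0.64,-0.1,0,0,0,-4],[-0.64,-0.1,0,0,0,-4]]

```text
clock: 4.72
position: [0.4877, 0.0788, 0.1482]
tool_rot: [-3.141, -0.0, 2.382]
force: [-1.7, -0.2, 0.5]
grip_width: 0.0001
```

>>> servo_tool:
  rows:
    - [[-0.64,-0.1,0,0,0,-4],[-0.32,-0.05,0,0,0,-2],[0,0,0,0,0,0]]

```text
clock: 5.1
position: [0.4942, 0.0714, 0.1483]
tool_rot: [3.141, 0.0, 2.482]
force: [0.8, -0.5, -0.1]
grip_width: 0.0002
```

```bash
cat > look.py <<'E'
import sys
from h import *
from workcell import bot
k=sys.argv[1]; b=eval(sys.argv[2])
delta(.465,.145,.148,1.848)
for n in ["scene","top"]:
    s=bot.observe();f=bot.grab_frame(n);f["s"]=s;pickle.dump(f,open(f"pics/{n}{k}.pkl","wb"))
    x0,y0,x1,y1=b[n]
    cv2.imwrite(f"pics/{n}{k}.png",cv2.convertScaleAbs(cv2.resize(f["image"][y0:y1,x0:x1,::-1],None,fx=4,fy=4,interpolation=cv2.INTER_CUBIC),alpha=1.7))
E
python3 look.py 3 '{"scene":(280,160,420,260),"top":(220,140,360,260)}'
```

```text
clock 5.1 pos [0.4942 0.0714 0.1483] rot [3.141 0.    2.482] F [ 0.75 -0.54 -0.09]
shift cm [6.81 4.03 0.03] turn deg [1.000e-02 0.000e+00 3.635e+01]
```

View pics/scene3.png

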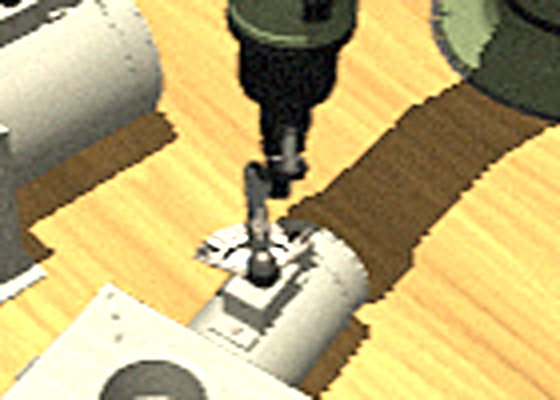

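View pics/top3.png

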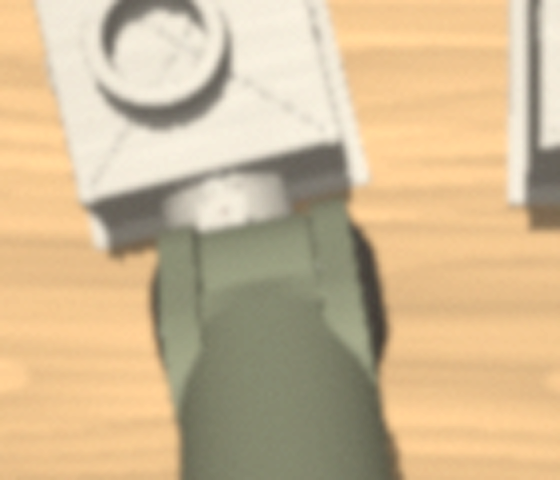

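Run:
```python
from h import *
f=pickle.load(open("pics/scene3.pkl","rb"))
p=ray(f,280+262/4,160+266/4,.17);e=ray(f,280+257/4,160+170/4,.165)
print(p,e,np.degrees(np.arctan2(*(p-e)[1::-1])))
# predicted pixel of arm end for box yaw 15.7, pivot, joint angle a
for a in (25,30,35,40,45,50):
    t=np.radians(15.7+a);d=-np.array([np.cos(t),np.sin(t),0])
    P=np.array([.564,.130,.165]); q=proj(f,P+.118*d*0+.112*d);print(a,((q-[280,160])*4).round(1),((proj(f,P)-[280,160])*4).round(1))
```

```text
[0.56985494 0.13753096 0.17      ] [0.50297423 0.05775972 0.165     ] 50.02332036941609
25 [278.  155.9] [260.8 260.4]
30 [266.2 154.8] [260.8 260.4]
35 [254.2 154.4] [260.8 260.4]
40 [242.4 154.8] [260.8 260.4]
45 [230.6 156. ] [260.8 260.4]
50 [219.  157.9] [260.8 260.4]
```

>>> servo_tool:
  rows:
    - [[-0.48,-0.08,0,0,0,-3],[-0.64,-0.1,0,0,0,-4],[-0.48,-0.08,0,0,0,-3],[-0.16,-0.03,0,0,0,-1],[0,0,0,0,0,0]]

```text
clock: 5.82
position: [0.507, 0.0596, 0.1483]
tool_rot: [3.141, 0.0, 2.674]
force: [0.8, 0.4, 0.4]
grip_width: -0.0001
```

>>> servo_tool:
  rows:
    - [[0.5,0,0,0,0,0],[1.5,0,0,0,0,0],[1.5,0,0,0,0,0],[0,0,-3,0,0,0],[0,0,-4,0,0,0]]

```text
clock: 6.45
position: [0.4743, 0.0757, 0.2187]
tool_rot: [-3.14, -0.001, 2.676]
force: [-0.1, 0.1, 0.4]
grip_width: 0.0
```

>>> servo_tool:
  rows:
    - [[0,0,-4.5,0,0,0],[2,-1,-1.5,0,0,0],[4,-2,0,0,0,0],[3,-2,0,0,0,0],[0,0,0,0,0,0]]

```text
clock: 7.08
position: [0.3705, 0.071, 0.2785]
tool_rot: [3.141, 0.0, 2.676]
force: [1.2, -0.1, -0.2]
grip_width: 0.0002
```

```bash
python3 look.py 4 '{"scene":(280,160,420,260),"top":(220,140,360,260)}'
```

```text
clock 7.075 pos [0.3705 0.071  0.2785] rot [3.141 0.    2.676] F [ 1.2  -0.09 -0.19]
shift cm [-5.12 10.85 13.05] turn deg [3.000e-02 0.000e+00 4.743e+01]
```

View pics/scene4.png

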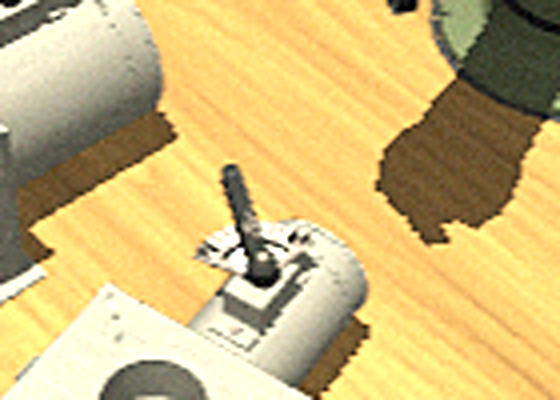

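View pics/top4.png

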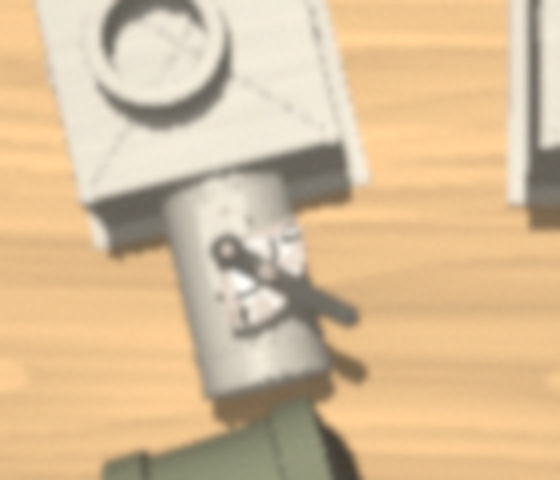

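Run:
```python
from h import *
f=pickle.load(open("pics/top4.pkl","rb"));im=f["image"]
g=im.max(2).astype(int)
m=(g<62).astype(np.uint8)
x0,y0=268,195
sub=m[y0:230,x0:318]
n,l,st,c=cv2.connectedComponentsWithStats(sub)
for i in range(1,n): print(st[i],c[i])
for r in sub: print(''.join('#' if v else '.' for v in r))
i=1+np.argmax(st[1:,4]);ys,xs=np.nonzero(l==i)
k=(xs+x0>288)
W=np.array([ray(f,x+x0,y+y0,.167)[:2] for x,y in zip(xs[k],ys[k])])
vx,vy,a,b=cv2.fitLine(W.astype(np.float32),cv2.DIST_L2,0,.01,.01).ravel()
print("arm dir",np.degrees(np.arctan2(vy,vx))%180,"through",a,b, "line dist of pivot", (np.array([.564,.130])-[a,b])@[-vy,vx])
```

```text
[29 22  2  2  3] [29.66666667 22.66666667]
..................................................
..................................................
..................................................
..................................................
..................................................
..................................................
..................................................
..................................................
..................................................
..................................................
..................................................
..................................................
..................................................
..................................................
..................................................
..................................................
..................................................
..................................................
..................................................
..................................................
..................................................
..................................................
..............................#...................
.............................##...................
..................................................
..................................................
..................................................
..................................................
..................................................
..................................................
..................................................
..................................................
..................................................
..................................................
..................................................
arm dir 136.8186 through 0.52088284 0.069665045 line dist of pivot 0.07350121265842981
```

Run:
```python
from h import *
f=pickle.load(open("pics/top4.pkl","rb"));im=f["image"]
g=im.max(2).astype(int)
x0,y0=270,195
print(g[y0:225:2,x0:314:2])
m=(g<85).astype(np.uint8);sub=m[y0:224,x0:314]
for r in sub: print(''.join('#' if v else '.' for v in r))
n,l,st,c=cv2.connectedComponentsWithStats(sub)
i=1+np.argmax(st[1:,4]);ys,xs=np.nonzero(l==i)
for lo in (286,292):
  k=(xs+x0>lo)
  W=np.array([ray(f,x+x0,y+y0,.167)[:2] for x,y in zip(xs[k],ys[k])])
  vx,vy,a,b=cv2.fitLine(W.astype(np.float32),cv2.DIST_L2,0,.01,.01).ravel()
  print("arm dir",np.degrees(np.arctan2(vy,vx))%180,"through",a,b, "line dist of pivot", (np.array([.564,.130])-[a,b])@[-vy,vx], "tip far",max(np.hypot(*(w-[.564,.130])) for w in W))
  d=np.array([a,b])-[.564,.130];print("from pivot",np.degrees(np.arctan2(d[1],d[0]))%360-180)
```

```text
[[137 141 140 141 144 139 113 121 120 118 119 112 129 142 143 141 141 140
  141 139 139 139]
 [137 140 138 130 135 140 127 129 131 134 128 124 124 133 135 135 133 134
  135 133 134 134]
 [133 134 107  87  91 120 135 142 137 124 116 103 109 131 137 137 139 138
  139 139 140 140]
 [129 115  80 108  85  90 133 145 139 109 136 138 135 130 136 138 138 138
  139 140 139 140]
 [125 110  77 103  81  67  85 113 133 106 140 144 141 132 137 137 138 138
  137 138 139 139]
 [122 127  87  67  65  64  70  84 108  99 131 139 137 124 137 140 139 140
  140 140 139 141]
 [119 133 115  96 102  80  69  90 117 100  97 123 130 106 136 139 140 140
  141 141 140 140]
 [118 131 135 133 145 139 109  87 102  88  72  77  85  81 127 139 141 140
  137 136 135 133]
 [117 126 136 135 144 152 136 100  97  75  67  67  67  68  99 121 130 130
  130 129 130 130]
 [115 122 116 129 131 113 115 131 141 124  94  69  67  67  68  78  99 117
  126 130 129 130]
 [114 120 116 127 130 126 143 140 139 146 123  74  65  64  67  66  68  81
  103 120 128 130]
 [111 119 123 128 127 101 128 139 135 122  91  68  65  62  61  67  67  69
   
[... 1189 characters left out ...]
......
......................#############.........
......................###############.......
.....................#################......
....................###################.....
...................###########...######.....
.................###.....#####.....####.....
...............####........###..............
...........####............###..............
..........###...............##..............
arm dir 68.25654 through 0.5268895 0.07292503 line dist of pivot -0.013326650251583617 tip far 0.1029333926374211
from pivot 56.96782897822936
arm dir 64.221016 through 0.52535236 0.06679161 line dist of pivot -0.007311983543245462 tip far 0.1029333926374211
from pivot 58.557044523334866
```

Run:
```python
from h import *
delta(.585,-.313,.285,3.07)
f=pickle.load(open("pics/top4.pkl","rb"))
P=np.array([.564,.130])
for q in [(306.5,218.5)]:
    d=ray(f,*q,.166)[:2]-P;print(np.hypot(*d),np.degrees(np.arctan2(d[1],d[0]))%360-180-15.7)
```

```text
clock 7.175 pos [0.3727 0.0714 0.2786] rot [3.141e+00 1.000e-03 2.676e+00] F [-0.03 -0.6   0.71]
shift cm [-36.24 -24.8   -0.64] turn deg [  0.04   0.05 -22.6 ]
0.09691956219547986 46.73875958240073
```

>>> servo_tool:
  rows:
    - [[-2,-1.5,-0.6,0,0,0],[-4,-2.7,0,0,0,0],[-4,-2.7,0,0,0,0],[-4,-2.7,0,0,0,0],[-4,-2.7,0,0,0,0]]

```text
clock: 7.8
position: [0.4794, -0.1212, 0.284]
tool_rot: [-3.141, 0.0, 2.675]
force: [0.4, 0.5, 1.1]
grip_width: 0.0002
```

>>> servo_tool:
  rows:
    - [[-4,-2.7,0,0,0,0],[-4,-2.7,0,0,0,0],[-4,-2.7,0,0,0,0],[-4,-2.7,0,0,0,0],[-2.2,-1.7,0,0,0,0]]

```text
clock: 8.43
position: [0.5855, -0.3154, 0.283]
tool_rot: [-3.141, -0.001, 2.674]
force: [-0.8, 1.8, -0.1]
grip_width: -0.0002
```

>>> servo_tool:
  rows:
    - [[0,0,0,0,0,-8],[0,0,0,0,0,-8],[0,0,0,0,0,-6.6],[0,0,0,0,0,0]]

```text
clock: 8.93
position: [0.5849, -0.3134, 0.2836]
tool_rot: [3.141, -0.001, 3.069]
force: [-0.7, -0.1, -0.6]
grip_width: 0.0004
```

Run:
```python
from h import *
from workcell import bot
delta(.585,-.313,.198,3.07)
s=bot.observe()
f=bot.grab_frame("wrist");f["s"]=s;pickle.dump(f,open(f"pics/wrist5.pkl","wb"));cv2.imwrite(f"pics/wrist5.png",cv2.convertScaleAbs(f["image"][:,:,::-1],alpha=1.5))
```

```text
clock 8.925 pos [ 0.5849 -0.3134  0.2836] rot [ 3.141e+00 -1.000e-03  3.069e+00] F [-0.71 -0.11 -0.62]
shift cm [-0.01  0.04  8.56] turn deg [ 0.01 -0.03 -0.08]
```

View pics/wrist5.png

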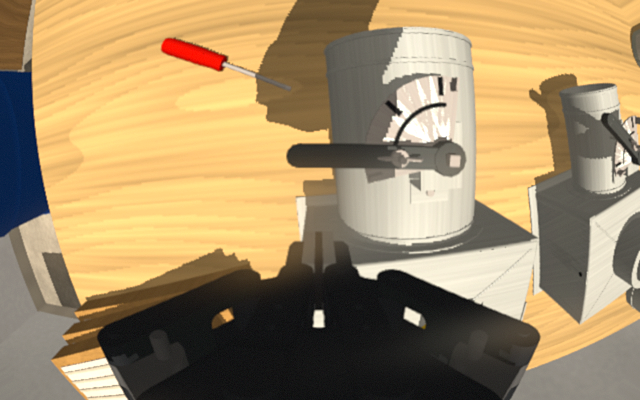

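Run:
```python
from h import *
f=pickle.load(open("pics/wrist5.pkl","rb"))
for n,p in dict(end=(287,156,.214),e2=(300,156,.217),mid=(370,157,.217),piv=(450,158,.225),piv2=(450,158,.217)).items(): print(n,wray(f,*p).round(4))
```

```text
end [ 0.5456 -0.3325  0.214 ]
e2 [ 0.5459 -0.3232  0.217 ]
mid [ 0.55   -0.2752  0.217 ]
piv [ 0.5523 -0.2187  0.225 ]
piv2 [ 0.5536 -0.2152  0.217 ]
```

>>> servo_tool:
  rows:
    - [[0,0,1.5,0,0,0],[0,0,2.5,0,0,0],[0,0,2.5,0,0,0],[0,0,1.5,0,0,0],[0,0,0.6,0,0,0]]

```text
clock: 9.6
position: [0.5844, -0.3131, 0.1972]
tool_rot: [3.141, -0.001, 3.069]
force: [1.3, 0.5, -0.2]
grip_width: 0.0003
```

>>> servo_tool:
  rows:
    - [[0.6,0,0,0,0,0],[0.6,0,0,0,0,0],[0.3,0,0,0,0,0],[0.2,0,0,0,0,0],[0.2,0,0,0,0,0]]

```text
clock: 10.22
position: [0.5657, -0.312, 0.1985]
tool_rot: [-3.141, 0.0, 3.069]
force: [1.6, -0.2, 0.8]
grip_width: 0.0002
```

>>> servo_tool:
  rows:
    - [[0.35,-0.05,0,0,0,2],[0.52,-0.08,0,0,0,3],[0.7,-0.1,0,0,0,4],[0.7,-0.1,0,0,0,4],[0.7,-0.1,0,0,0,4]]

```text
clock: 10.85
position: [0.5357, -0.3106, 0.1984]
tool_rot: [3.142, 0.0, 2.769]
force: [2.7, 1.4, 0.8]
grip_width: -0.0002
```

```bash
python3 look.py 6 '{"scene":(250,120,390,220),"top":(340,160,480,280)}'
```

```text
clock 10.85 pos [ 0.5357 -0.3106  0.1984] rot [3.142 0.    2.769] F [2.71 1.41 0.79]
shift cm [23.18 39.86  5.03] turn deg [2.000e-02 2.000e-02 5.276e+01]
```

View pics/scene6.png

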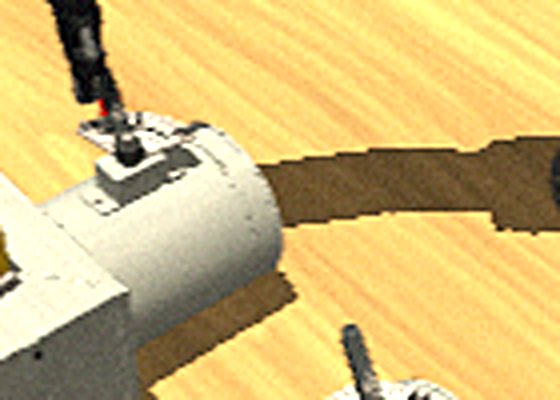

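>>> servo_tool:
  rows:
    - [[0.7,-0.1,0,0,0,4],[0.7,-0.1,0,0,0,4],[0.7,-0.1,0,0,0,4],[0.7,-0.1,0,0,0,4],[0.7,-0.1,0,0,0,4]]

```text
clock: 11.58
position: [0.5032, -0.298, 0.1984]
tool_rot: [3.141, 0.001, 2.422]
force: [1.9, 0.1, 0.0]
grip_width: -0.0002
```

>>> servo_tool:
  rows:
    - [[0.7,-0.1,0,0,0,4],[0.7,-0.1,0,0,0,4],[0.7,-0.1,0,0,0,4],[0.7,-0.1,0,0,0,4],[0.7,-0.1,0,0,0,4]]

```text
clock: 12.2
position: [0.4766, -0.2749, 0.1984]
tool_rot: [3.141, 0.001, 2.073]
force: [2.1, -0.8, -0.5]
grip_width: 0.0002
```

>>> servo_tool:
  rows:
    - [[0.7,-0.1,0,0,0,4],[0.7,-0.1,0,0,0,4],[0.7,-0.1,0,0,0,4],[0.35,-0.05,0,0,0,2],[0,0,0,0,0,0]]

```text
clock: 12.82
position: [0.4634, -0.2538, 0.1983]
tool_rot: [-3.141, -0.0, 1.832]
force: [-0.3, 0.1, 0.4]
grip_width: 0.0002
```

```bash
python3 look.py 7 '{"scene":(250,120,390,220),"top":(340,160,480,280)}'
python3 - <<'E'
from h import *
from workcell import bot
s=bot.observe()
f=bot.grab_frame("wrist");f["s"]=s;pickle.dump(f,open(f"pics/wrist7.pkl","wb"));cv2.imwrite(f"pics/wrist7.png",cv2.convertScaleAbs(f["image"][:,:,::-1],alpha=1.5))
E
```

```text
clock 12.825 pos [ 0.4634 -0.2538  0.1983] rot [-3.141 -0.     1.832] F [-0.31  0.15  0.38]
shift cm [38.49 10.43  5.03] turn deg [-0.01 -0.01 -0.94]
```

View pics/scene7.png

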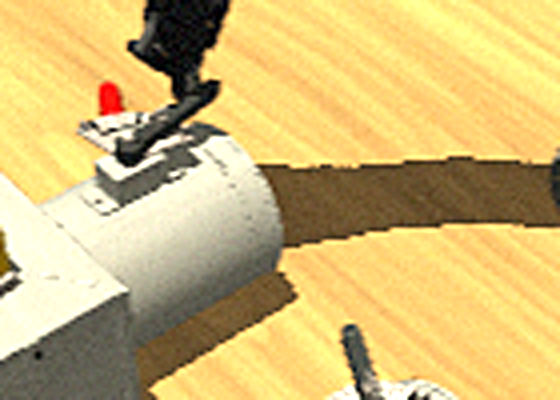

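View pics/wrist7.png

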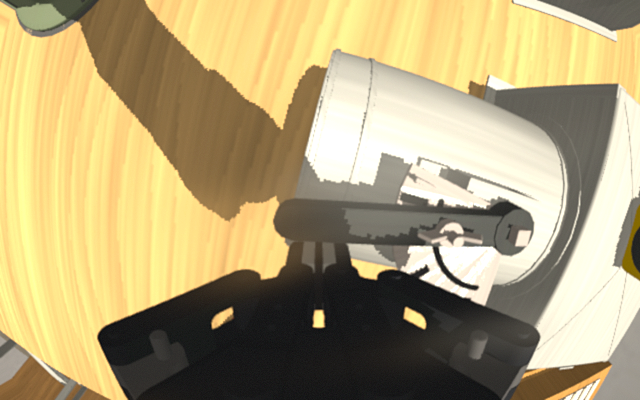

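>>> servo_tool:
  rows:
    - [[0.52,-0.08,0,0,0,3],[0.52,-0.08,0,0,0,3],[0.52,-0.08,0,0,0,3],[0.35,-0.05,0,0,0,2],[0,0,0,0,0,0]]

```text
clock: 13.6
position: [0.457, -0.2358, 0.1984]
tool_rot: [3.142, 0.0, 1.639]
force: [-0.0, -0.1, 1.0]
grip_width: -0.0
```

>>> servo_tool:
  rows:
    - [[0.17,-0.02,0,0,0,1],[0.17,-0.02,0,0,0,1]]

```text
clock: 13.85
position: [0.4564, -0.2332, 0.1984]
tool_rot: [3.141, 0.001, 1.602]
force: [1.0, -4.7, -1.9]
grip_width: 0.0005
```

```bash
python3 look.py 8 '{"scene":(250,120,390,220),"top":(340,160,480,280)}'
python3 - <<'E'
from h import *
from workcell import bot
s=bot.observe()
f=bot.grab_frame("wrist");f["s"]=s;pickle.dump(f,open(f"pics/wrist8.pkl","wb"));cv2.imwrite(f"pics/wrist8.png",cv2.convertScaleAbs(f["image"][:,:,::-1],alpha=1.5))
E
```

```text
clock 13.85 pos [ 0.4564 -0.2332  0.1984] rot [3.141e+00 1.000e-03 1.602e+00] F [ 0.97 -4.72 -1.91]
shift cm [37.78  2.05  5.  ] turn deg [  0.02   0.06 -14.08]
```

View pics/wrist8.png

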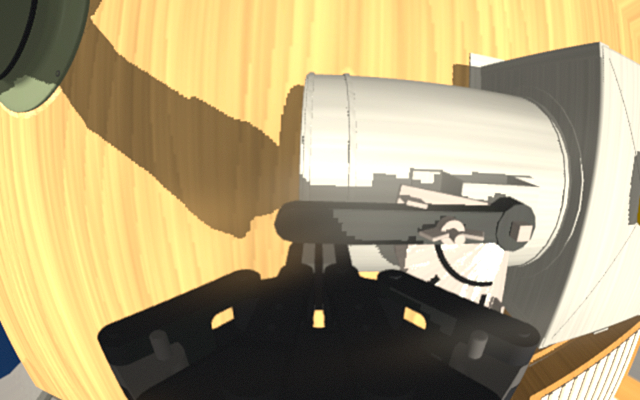

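>>> servo_tool:
  rows:
    - [[0.06,0,0,0,0,0.5],[0,0,0,0,0,0]]

```text
clock: 14.25
position: [0.4563, -0.2324, 0.1984]
tool_rot: [3.141, 0.001, 1.594]
force: [0.2, -5.2, -0.3]
grip_width: -0.0004
```

Run:
```python
from h import *
delta(.4564,-.24,.198,1.6)
f=pickle.load(open("pics/wrist8.pkl","rb"))
# lever axis: arm tip & pivot; box edge for yaw
for n,p in dict(tip=(277,220,.214),piv=(520,226,.217),c1=(603,43,.19),c2=(528,350,.19)).items(): print(n,wray(f,*p).round(4))
```

```text
clock 14.25 pos [ 0.4563 -0.2324  0.1984] rot [3.141e+00 1.000e-03 1.594e+00] F [ 0.22 -5.17 -0.3 ]
shift cm [-0.76 -0.01  0.04] turn deg [ 0.01  0.04 -0.33]
tip [ 0.4371 -0.2132  0.214 ]
piv [ 0.5578 -0.2135  0.217 ]
c1 [ 0.6476 -0.093   0.19  ]
c2 [ 0.6315 -0.3337  0.19  ]
```

>>> servo_tool:
  rows:
    - [[-0.5,0,0,0,0,0],[-1.5,0,0,0,0,0],[-2,0,0,0,0,0],[0,0,-3,0,0,0],[0,0,-4,0,0,0]]

```text
clock: 14.88
position: [0.4566, -0.2728, 0.2686]
tool_rot: [-3.14, -0.0, 1.593]
force: [0.4, 0.1, 0.2]
grip_width: -0.0001
```

>>> servo_tool:
  rows:
    - [[-1,-1,-3,0,0,0],[-3,-1.5,0,0,0,0],[-4,-1.5,0,0,0,0],[-3,0,0,0,0,0],[0,0,0,0,0,0]]

```text
clock: 15.5
position: [0.4187, -0.3854, 0.2981]
tool_rot: [-3.141, 0.001, 1.591]
force: [-0.0, -0.1, -0.4]
grip_width: -0.0001
```

```bash
python3 look.py 9 '{"scene":(230,120,400,260),"top":(250,120,450,260)}'
python3 - <<'E'
from h import *
from workcell import bot
s=bot.observe()
f=bot.grab_frame("wrist");f["s"]=s;pickle.dump(f,open(f"pics/wrist9.pkl","wb"));cv2.imwrite(f"pics/wrist9.png",cv2.convertScaleAbs(f["image"][:,:,::-1],alpha=1.5))
E
```

```text
clock 15.5 pos [ 0.4187 -0.3854  0.2981] rot [-3.141e+00  1.000e-03  1.591e+00] F [-0.04 -0.06 -0.44]
shift cm [52.95  5.74 14.97] turn deg [ -0.05   0.04 -14.7 ]
```

View pics/top9.png

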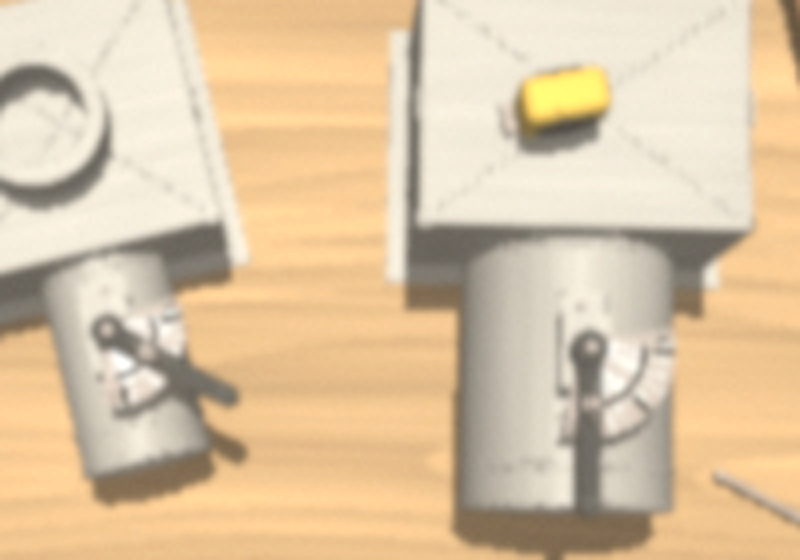

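View pics/scene9.png

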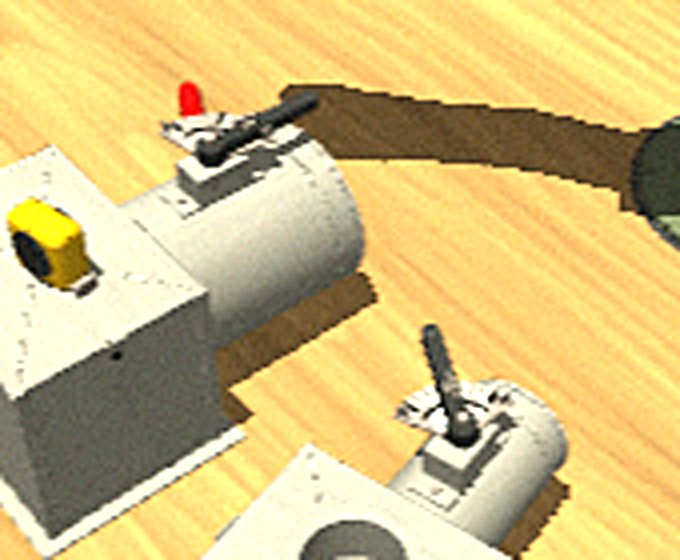

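View pics/wrist9.png

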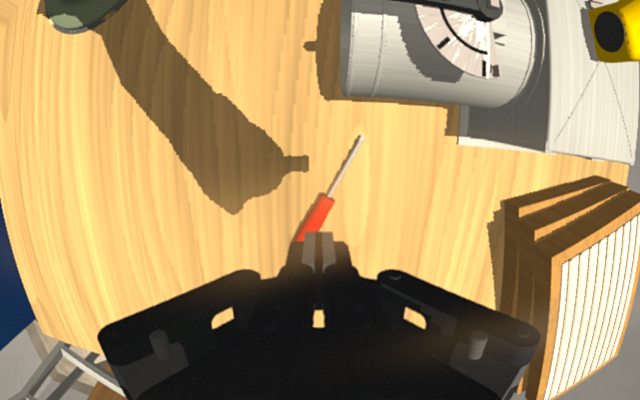

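>>> servo_tool:
  rows:
    - [[2,0,-0.5,0,0,0],[4.5,0,0,0,0,0],[5,0,0,0,0,0],[5,0,0,0,0,0],[5,0,0,0,0,0]]

```text
clock: 16.27
position: [0.4146, -0.1655, 0.3034]
tool_rot: [3.141, -0.0, 1.596]
force: [0.6, 0.2, -0.1]
grip_width: 0.0001
```

>>> servo_tool:
  rows:
    - [[5,0,0,0,0,0],[5,0,0,0,0,0],[4,0,0,0,0,0],[1.5,0,0,0,0,0],[0,0,0,0,0,0]]

```text
clock: 16.9
position: [0.4109, -0.0117, 0.3034]
tool_rot: [3.141, -0.0, 1.598]
force: [-0.2, -0.2, 1.4]
grip_width: -0.0003
```

Run:
```python
from h import *
from workcell import bot
s=bot.observe()
f=bot.grab_frame("wrist");f["s"]=s;pickle.dump(f,open(f"pics/wrist10.pkl","wb"));cv2.imwrite(f"pics/wrist10.png",cv2.convertScaleAbs(cv2.resize(f["image"][100:300,280:540,::-1],None,fx=3,fy=3,interpolation=cv2.INTER_CUBIC),alpha=1.5))
```

```text
(no output)
```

View pics/wrist10.png

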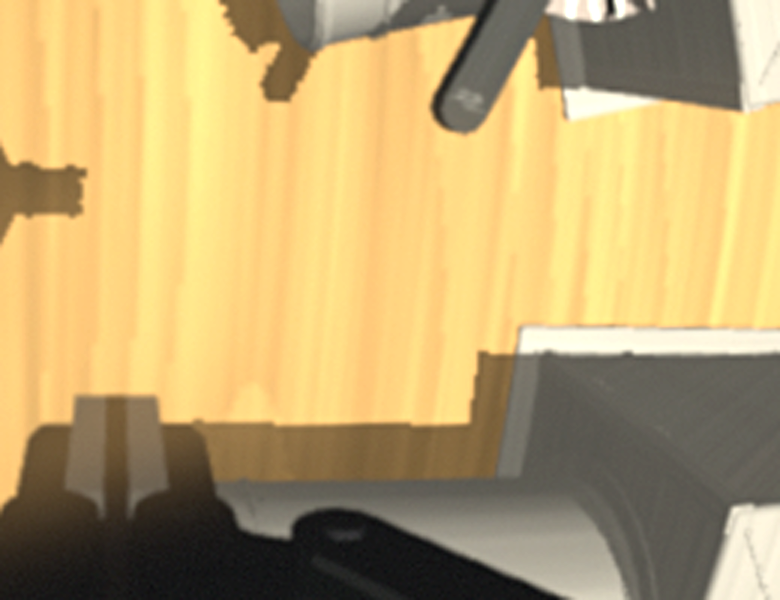

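Lever is in view; show the whole frame.

Run:
```python
from h import *
f=pickle.load(open("pics/wrist10.pkl","rb"));im=f["image"]
cv2.imwrite("pics/w10b.png",cv2.convertScaleAbs(cv2.resize(im[0:150,360:600,::-1],None,fx=3.3,fy=3.3,interpolation=cv2.INTER_CUBIC),alpha=1.5))
```

```text
(no output)
```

View pics/w10b.png

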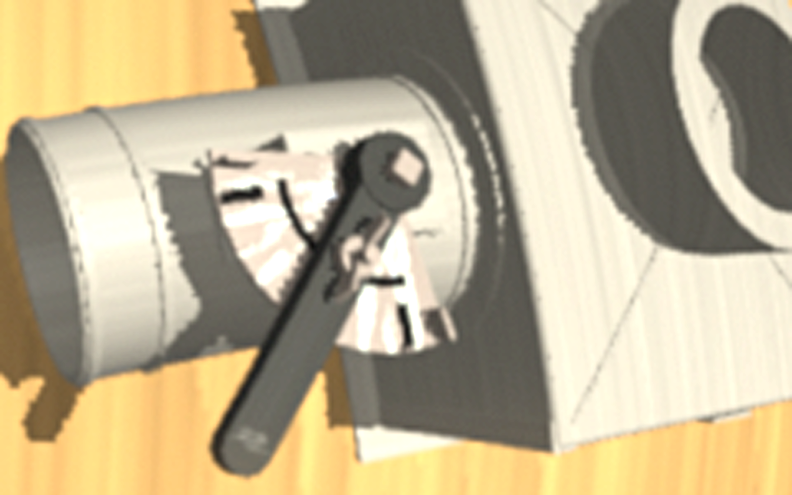

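Run:
```python
from h import *
f=pickle.load(open("pics/wrist10.pkl","rb"))
W=lambda u,v,z:wray(f,360+u/3.3,v/3.3,z)[:2]
A=lambda d:np.degrees(np.arctan2(d[1],d[0]))%360
# arm top face edges
for a,b in [((340,215),(225,425)),((385,235),(262,465)),((362,225),(243,445))]:
    print("arm dir",A(W(*b,.167)-W(*a,.167)))
m0=[W(222,197,.153),W(260,190,.153)];m9=[W(401,308,.153),W(408,345,.153)]
print("m0 dir",A(m0[0]-m0[1]),"m90 dir",A(m9[1]-m9[0]))
c=W(362,225,.167);d=W(243,445,.167)-c
P=np.array([.564,.130])
print(W(243,440,.167),A(W(243,440,.167)-P),A(np.mean(m0,0)-P),A(np.mean(m9,0)-P), "box edge",A(W(556,450,.14)-W(465,0,.14)))
```

```text
arm dir 242.52479296949872
arm dir 242.86899614887022
arm dir 242.70912181118985
m0 dir 197.40364960373552 m90 dir 285.8396278842029
[0.51800149 0.04310041] 242.1064155756254 195.71020165963506 286.35323585000003 box edge 285.1709692987272
```

Run:
```python
from workcell import bot
s=bot.observe();print(s["clock"],s["force"],abs(s["qd"]).max());print(bot.job_done())
```

```text
16.95 [-0.34798103 -0.33228397  0.7424409 ] 0.022695781933135407
the job is handed in; nothing more can be done
None
```

Both dampers are set and the job is handed in, at about 17 s of the 61 s allowed. I pushed each lever round from one side with the shut fingertips, then withdrew the tool to about 0.30 m above the bench, clear of everything.

- **Wide box:** the lever is fully open. The push force rose from about 2 N while turning to a steady 5 N against the stop. The last images show the lever in line with the spigot, within about 1–2 degrees.
- **Narrow box:** the lever is at about 47 degrees (0.82 rad), over the middle mark. That is slightly past 45 but inside the allowed 38–52 degrees. The wrist close-up (about 47) and the earlier top view (46.7) agreed. The scene view gave 45–47 degrees, good to about 2 degrees. I did not trim it further.
- **Boxes and bystanders:** the boxes, tape roll, tape measure and screwdriver looked unmoved in the last images. I did not measure them again, and I did not look at the mastic tub again at the end; the tool only passed high over it. The largest wrist force in the tool reports was about 5 N.

No check failed.

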